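# Clear and hold shut a dust extractor's filter hatch

### The arm

A 6-joint arm with a two-finger parallel gripper is mounted at the origin on the work surface. World frame = base frame: x ahead of the robot, y to its left, z up, the work surface at z = 0. Lengths are in mm, angles in rad, forces in N, time in s.
With the tool pointing down it reaches from about 300 to 775 mm from the base axis. Payload 14.6 kg.
Tool frame: the origin (TCP) lies between the finger pads; the fingertips stand 25 mm ahead of it and the grasp point (between the pads) lies 6 mm ahead of it; z points along the fingers, y is the line along which they close (so a half turn about z gives the same grasp; the last joint's range is limited). The gripper opens to 94 mm and grips with 3 to 60 N. Pads are 16 mm wide; open, the fingers measure 119 mm over their backs; the gripper's body (75 mm by 177 mm) begins 78 mm behind the grasp point.
Start: joints at [-1.355, 0.3, 1.521, -0, 1.321, -0.067], TCP at [153.468, -528.145, 230.446] pointing down, gripper open.
Joint ranges: [-3.03, 3.03], [-0.79, 2.21], [0.23, 2.52], [-1.04, 4.18], [0, 3.07], [-2.55, 2.55]. Speed limits (rad/s): [2.22, 2.22, 2.57, 3.14, 3.14, 3.14].

### API

Orientations are given as [roll, pitch, yaw] about the fixed x, y, z axes, in that order (R = Rz(yaw) Ry(pitch) Rx(roll)).
In Python, from cell import manip gives the robot as it stands. The module is installed in compiled form; this text tells all that it offers.
- The arm moves only by the tool step_arm, never from a script. Its argument "series" is one flat list of numbers, 5 for each row, row after row: the shift along the world's x, y, z in mm, then the turn about the world's z in rad, then the closure, from 0 (fully open) to 1 (shut). In form: [dx, dy, dz, spin, jaw, dx, dy, dz, spin, jaw, ...]. A call has 1 to 20 rows; each row shifts and turns the commanded pose from where the row before left it; what a row does not reach is not made up. A row lasts 1/8 s, in which the tool goes at most 62.5 mm and 10.7 degrees, less where a joint would pass 70% of its speed; a pose out of reach is approached as far as the arm can. A call is refused whole if a number of a shift passes 62.5 or a number of a turn 0.188, either way. A call with a gripper value outside its range is refused whole. The fingers move at their own pace and stop on an object; "squeeze" is the grip in N (left out, the last holds). Time passes only in rows, so rows that do not move let the fingers close. It gives the time, the measured TCP pose, the force, the opening and the grip force at its end, in the units of the state.
- manip.read_state(): the state, without advancing time (a new reading comes with each control period).
- manip.camera(name): name is "side" or "top"; returns (picture, depth): 480x640x3 uint8, blue, green, red; 480x640 float32, mm along the optical axis (not along the pixel's ray), 0 where there is no reading.
- manip.camera_info(name): a dict with "fovy" (degrees; the focal length in pixels is half the picture's height over the tangent of half this angle, whatever the lens; pixels are square), "cx", "cy" (the principal point, pixels), "k1" (the pictures are not rectified: a ray, as slopes to the right and down, at radius r is drawn at 1 + k1 r^2 times it, then the intrinsics apply), "eye" and "orientation" of the camera in the world. Camera axes: x right, y down, z forward; pixel columns grow to the right and rows downward; lengths in mm; the calibration is good to about 2 mm. A picture is of the moment at which its call begins. camera_info takes no time and is no camera call.
- manip.sign_off(): hands the job in; it is judged then, once.
The state is a dict: "clock": time; "joints": joint angles; "qd": joint speeds; "effort": joint torques, N m; "eef_pos": TCP position; "eef_rot": TCP orientation; "wrist_force": force on the tool from outside, world axes, zero at the start; "moment": the same for the moment, N m; "finger_gap": finger opening in mm; "finger_force": force on a finger pad.
Only numpy, scipy, OpenCV 4.12 (cv2) and the standard library are available. Lean on these libraries where they do the work, as an engineer would, in place of code of your own. Each camera call takes 0.05 s, during which the arm holds its last target. There are 200 camera calls.

### The job

The orange ear defenders have been left standing astride the filter hatch of the bench dust extractor: hang them over the aluminium rail by their headband, one cup on each side, and let go. Then turn the hatch's red quarter-turn latch clockwise until its grip lines up with the two white marks, so that its foot fits the slot below, press the hatch fully home against its frame and finish while still holding it pressed shut. Leave everything else on the bench where it is.

Things in the scene. Friction and masses are not known exactly. Their poses are not given: they have to be found in the camera images.
- ears_center (a point): Centre of the rigid orange ear defenders (164 mm over the cups, 140 tall, 58 deep, about 180 g), 70 mm above the cups' underside. Own x: across the headband, y: cup to cup, z: up. They stand on the extractor's fixed top, a cup either side of the hatch; cups' inner faces 100 mm apart.
- ears_crest (a point): Centre of the ear defenders' black padded crest, 60 mm above their centre: a block 28 mm in own x, 44 mm in y (cup to cup), 20 mm in z, open space below. Grip it from above across x, fingertips above its underside, since the rail passes under it there.
- rail_mid (a point): Middle of the axis of the fixed aluminium rail: a 12 mm bar, 150 mm above the table, 240 mm between its two posts. Own x along the bar, z up. Hung ear defenders rest with the crest's underside on the bar, own x along it (either way round), centre 44 mm below this point.
- extractor: Fixed cream housing of the dust extractor, 240 x 220 mm, its top 80 mm above the table. Origin: centre of its underside. Own x points from its front to the hatch's hinge side, y along the hinge, z up. The hatch lies along its middle.
- hatch (a joint): Opening of the black hatch in rad: 0 home on its frame, 0.16 as its springs hold it. A plate 165 x 76 x 10 mm, hinged at its far end (own +x of the extractor); the front rises. Let go, it springs open; closing takes 2 to 5 N on the press pad. With the latch not lined up its foot strikes the frame at about 0.085.
- press_pad (a point): Centre of the top of the blue press pad (30 x 60 mm) at the front of the hatch, 145 mm from the hinge, 50 mm in front of the latch's axis. Own x in the plate towards the hinge, y along the hinge, z the plate's outward normal, tilting with it. With the hatch home it is 93 mm above the table.
- latch (a joint): Turn of the latch in rad, growing clockwise from above. At 0 the red grip points front to hinge; at 1.57 it is parallel to the hinge, in line with the two white marks, and its 30 x 8 mm foot below the hatch fits the 40 x 15 mm slot in the frame (within about 0.2). It turns on to 1.95, stays where it is left and takes 0.04 N m.
- latch_grip (a point): On the latch's axis, half-way up its red grip bar: 44 mm long (own x), 12 mm thick (own y), 24 mm tall (12 mm either way along own z, the latch's axis, which tilts with the hatch). The hatch's top face is 16 mm below this point; a 32 mm steel disc, 4 mm thick, lies between bar and hatch.
- jaw_a_center (a point): Practice jaw model, pink and cream with white teeth, 60 x 52 x 32 mm, loose: leave alone. Point 14 mm up, in its middle.
- jaw_b_center (a point): Second practice jaw model of the same kind, loose: leave alone.
- bur_block_center (a point): Blue bur block, 36 x 36 x 22 mm with four steel burs rising to 36 mm, loose: leave alone. Point 11 mm up.
- brush_cup_center (a point): White cup, 72 mm wide, 85 mm tall, loose: leave alone. Point 42 mm up.
- resin_jar_center (a point): Small jar with a black cap, 56 mm wide, 60 mm tall, loose: leave alone. Point 30 mm up.
- syringe_center (a point): White and teal syringe lying on the table, 150 mm long over all, 13 mm high, loose: leave alone. Point 6 mm up.
Not all that is in view belongs to the job. Leave any purple look-alike of the part that bears ears_center alone.

How it is judged:
By the outcome, as a careful person would: the job done as asked, in the order asked, and still so for the second after the job is handed in, while the arm keeps its last pose, push and grip.
It also fails if it takes over 72 s, if anything falls off the work surface, if the arm or the gripper's body presses on something with over 40 N, if the wrist force passes 120 N, or if a joint passes its speed limit or range.

## Working session

There is one attempt and no reset: what is moved stays moved. The work goes in short steps, Python scripts to look and compute and a tool call to move; the robot and the scene stay as the last step left them, time stands still between calls to the robot, and variables do not carry over. Pictures are saved under pics/ and viewed, at most 10 in all, crops included, and the job is handed in when it is done.

Besides the shell and the picture viewer there is one more tool, called after ">>>" in YAML: its name, and indented under it one key for each argument. step_arm: Moves the arm, as the interface text tells. Its arguments: {"type":"object","properties":{"series":{"type":"array"},"squeeze":{"type":"number"}},"required":["series"]}

```bash
mkdir -p pics
cat > h.py <<'E'
import numpy as np, cv2
from scipy.spatial.transform import Rotation as R
from cell import manip
def cam(n):
    i=manip.camera_info(n); p,d=manip.camera(n); return p,d,i
def rot(i):
    o=np.array(i["orientation"],float)
    return o if o.shape==(3,3) else R.from_euler('xyz',o).as_matrix()
def ray(i,u,v):
    f=240/np.tan(np.radians(i["fovy"])/2)
    K=np.array([[f,0,i["cx"]],[0,f,i["cy"]],[0,0,1]])
    n=cv2.undistortPoints(np.array([[[u,v]]],float),K,np.array([i["k1"],0,0,0.]))[0,0]
    # exact only if drawn = ideal*(1+k1 r^2)
    return np.array([n[0],n[1],1.])
def plane(i,u,v,z):
    d=rot(i)@ray(i,u,v); e=np.array(i["eye"]); return e+d*(z-e[2])/d[2]
def deep(i,d,u,v):
    return np.array(i["eye"])+rot(i)@ray(i,u,v)*d[int(round(v)),int(round(u))]
def cloud(i,d,m):
    v,u=np.nonzero(m&(d>0)); f=240/np.tan(np.radians(i["fovy"])/2)
    K=np.array([[f,0,i["cx"]],[0,f,i["cy"]],[0,0,1]])
    n=cv2.undistortPoints(np.stack([u,v],1)[:,None].astype(float),K,np.array([i["k1"],0,0,0.]))[:,0]
    return np.array(i["eye"])+(np.c_[n,np.ones(len(n))]*d[v,u][:,None])@rot(i).T
E
python3 - <<'E'
from h import *
for n in("top","side"):
    p,d,i=cam(n); cv2.imwrite(f"pics/{n}0.png",p); np.savez(f"{n}0.npz",p=p,d=d); print(n,i)
print(manip.read_state())
E
```

```text
top {'fovy': 50.52264157435574, 'cx': 312.88740985763593, 'cy': 243.35688920604727, 'k1': -0.11641083590379211, 'eye': array([ 214.0655429 ,   -2.13167294, 1392.012658  ]), 'orientation': array([-2.92173715e+00,  2.36270658e-03, -1.61005374e+00])}
side {'fovy': 48.55362886305148, 'cx': 325.57473238187373, 'cy': 229.07602856532594, 'k1': -0.02169219745196475, 'eye': array([ 840.38355637, 1133.19923265, 1164.36956377]), 'orientation': array([-2.27772656, -0.02130639,  2.84140357])}
{'clock': 0.1, 'joints': array([-1.35455776e+00,  3.00432411e-01,  1.52152072e+00,  3.23863121e-05,
        1.32070439e+00, -6.65945716e-02]), 'qd': array([-0.0001571 , -0.00248062, -0.00011099, -0.00025096,  0.00055758,
       -0.00099984]), 'effort': array([ 1.60137799e-03, -5.32643044e+01, -3.53283906e+01,  7.09547242e-02,
        2.34884291e-02, -5.12893621e-05]), 'eef_pos': array([ 153.45457488, -527.93876592,  229.93307108]), 'eef_rot': array([-3.14053223e+00, -1.02163133e-04,  2.82825054e-01]), 'wrist_force': array([0.3142791, 0.9795087, 0.3372989]), 'moment': array([0.01452815, 0.01735348, 0.01477078]), 'finger_force': 0.0, 'finger_gap': 93.8557278414829}
```

View pics/top0.png

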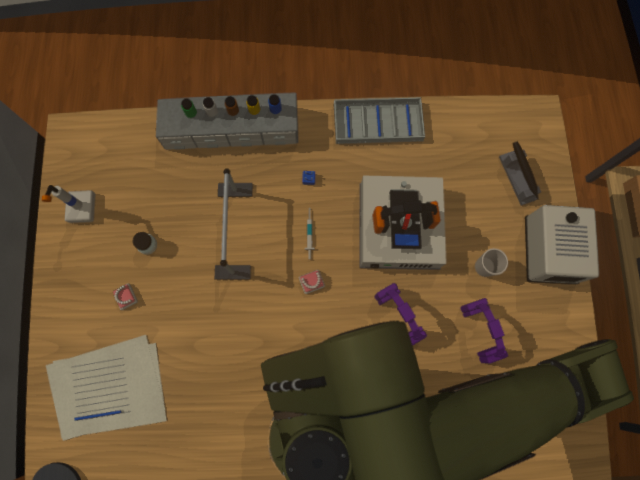

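View pics/side0.png

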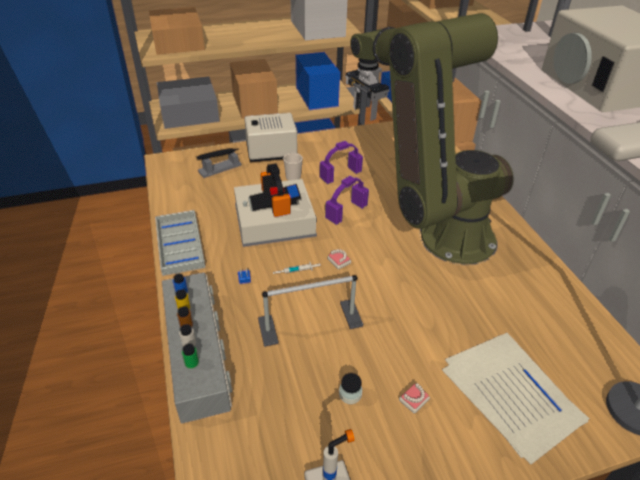

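```bash
cat > m.py <<'E'
from h import *
def run(T,S):
    out={}
    for n in("top","side"):
        z=np.load(f"{n}{T if n=='top' else S}.npz"); p,d=z["p"],z["d"]; i=manip.camera_info(n)
        hsv=cv2.cvtColor(p,cv2.COLOR_BGR2HSV); H,Sa,V=cv2.split(hsv)
        allm=np.ones_like(H,bool); v,u=np.nonzero(d>0)
        P=np.full(d.shape+(3,),np.nan); P[v,u]=cloud(i,d,allm)
        out[n]=(p,d,i,H,Sa,V,P)
    return out
E
python3 - <<'E'
from m import *
o=run(0,0)
for n in o:
    p,d,i,H,S,V,P=o[n]
    box=(P[...,0]>400)&(P[...,0]<760)&(P[...,1]>-420)&(P[...,1]<-60)
    ms={"orange":(H>=5)&(H<=14)&(S>200)&(V>100)&(P[...,2]>75),"red":((H<4)|(H>176))&(S>150)&(V>60)&(P[...,2]>60),
    "blue":(H>100)&(H<125)&(S>130)&(P[...,2]>85)&(P[...,2]<140),"top":(abs(P[...,2]-80)<4)&(S<80)&(V>90),"black":(V<60)&(P[...,2]>160)}
    for k,m in ms.items():
        m=m&box; c,l,st,ce=cv2.connectedComponentsWithStats(m.astype(np.uint8))
        for j in range(1,c):
            if st[j,4]>=15:
                q=P[l==j]; print(n,k,st[j,4],ce[j].round(1),"med",np.median(q,0).round(1),"lo",np.percentile(q,3,axis=0).round(1),"hi",np.percentile(q,97,axis=0).round(1))
        if k=="top":
            q=P[m][:,:2].astype(np.float32); print("rect",cv2.minAreaRect(q))
    m=(P[...,2]>135)&(P[...,2]<175)&(P[...,0]>380)&(P[...,0]<800)&(P[...,1]>20)&(P[...,1]<330)&(S<90)
    c,l,st,ce=cv2.connectedComponentsWithStats(m.astype(np.uint8),connectivity=8)
    for j in range(1,c):
        if st[j,4]>30:
            q=P[l==j]; print(n,"rail",st[j],q.mean(0).round(1),q.min(0).round(1),q.max(0).round(1), cv2.fitLine(q[:,:2].astype(np.float32),cv2.DIST_HUBER,0,.01,.01).ravel())
p=o["top"][0][160:280,340:460]; a=cv2.resize(p,(590,590),interpolation=2)
p=o["side"][0][150:250,220:330]; b=cv2.resize(p,None,fx=1.9,fy=5.9,interpolation=2)
cv2.imwrite("pics/c1.png",a)
E
```

```text
top orange 161 [377.9 217.7] med [ 551.  -176.7  152.1] lo [ 529.6 -188.4  119.5] hi [ 578.1 -170.9  158.1]
top orange 28 [437.2 217.3] med [ 546.  -328.2  153.3] lo [ 538.3 -333.8  149. ] hi [ 555.  -323.1  156.8]
top red 32 [407.4 216.9] med [ 555.6 -256.1  132.4] lo [ 545.3 -264.   127.9] hi [ 563.9 -249.8  139. ]
top blue 247 [406.3 239.5] med [ 500.1 -252.6  116.3] lo [ 485.5 -280.   110.2] hi [ 515.  -223.5  121.3]
top top 3452 [400.3 220.1] med [ 554.3 -228.6   80.1] lo [ 448.9 -361.8   76.5] hi [ 681.6 -148.7   83.5]
rect ((565.94189453125, -255.4771728515625), (220.9126739501953, 242.16226196289062), 86.25337982177734)
top black 513 [408.9 208.2] med [ 557.2 -246.   207.5] lo [ 545.4 -316.3  176.1] hi [ 570.  -187.4  223.7]
top rail [222 171   8  90 387] [576.9 210.  155.3] [456.1 201.6 137.3] [690.8 218.4 163.6] [ 9.9936920e-01 -3.5513204e-02  5.7396960e+02  2.0991731e+02]
side orange 30 [264.  174.5] med [ 583.5 -319.7  150.5] lo [ 567.8 -330.6  128.7] hi [ 594.1 -309.1  155.9]
side orange 338 [281.  204.4] med [ 560.9 -173.2  129.6] lo [ 533.5 -188.9   91.3] hi [ 586.2 -167.3  154.7]
side red 67 [273.2 190.4] med [ 567.5 -256.7  122.6] lo [ 550.9 -304.4  100.7] hi [ 576.9 -191.9  172.8]
side blue 111 [292.7 191.1] med [ 502.6 -250.9  113.7] lo [ 488.8 -281.   107.6] hi [ 516.8 -220.4  118.5]
side top 1299 [270.6 207.3] med [ 608.9 -207.9   78.6] lo [ 455.3 -359.    76.2] hi [ 685.8 -144.4   82.9]
rect ((569.574462890625, -253.44712829589844), (227.4428253173828, 240.44300842285156), 86.67889404296875)
side black 197 [275.6 176.5] med [ 562.5 -228.5  204.8] lo [ 552.1 -272.2  166.6] hi [ 576.6 -182.1  220.8]
side rail [263 276  94  24 444] [578.6 214.  151.8] [451.7 202.7 135. ] [700.5 225.9 159.9] [ 9.9957973e-01 -2.8988646e-02  5.7903363e+02  2.1445679e+02]
```

View pics/c1.png

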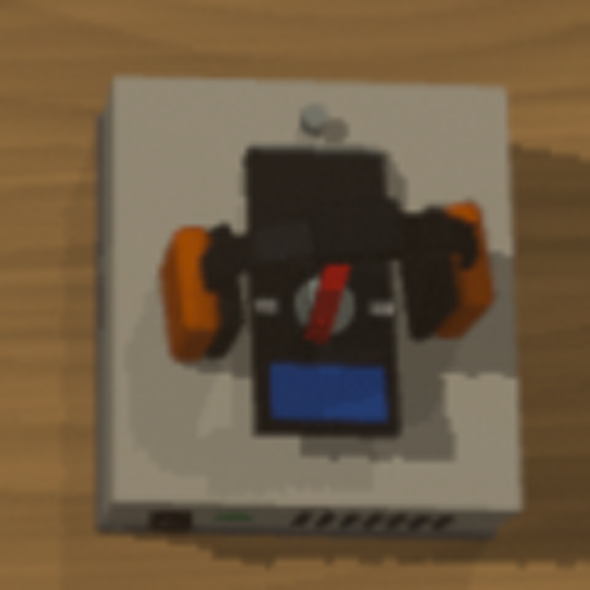

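Run:
```python
from m import *
o=run(0,0)
for n in o:
    p,d,i,H,S,V,P=o[n]
    box=(P[...,0]>440)&(P[...,0]<680)&(P[...,1]>-380)&(P[...,1]<-130)
    m=box&(P[...,2]>175); q=P[m]; 
    print(n,"band line",cv2.fitLine(q[:,:2].astype(np.float32),cv2.DIST_HUBER,0,.01,.01).ravel(), "y range",np.percentile(q[:,1],[1,99]))
    m=box&(P[...,2]>209); q=P[m]; r=cv2.minAreaRect(q[:,:2].astype(np.float32))
    print("crest",m.sum(),q.mean(0),q.min(0),q.max(0),r)
    m=(H>=5)&(H<=14)&(S>180)&(V>60)&box&(P[...,2]>142)
    for s in(P[...,1]>-250,P[...,1]<-250):
        q=P[m&s]; print("cup",len(q),q.mean(0),q.min(0),q.max(0))
    m=(V>115)&(S<60)&(P[...,2]>88)&(P[...,2]<150)&box
    c,l,st,ce=cv2.connectedComponentsWithStats(m.astype(np.uint8))
    for j in range(1,c):
        if st[j,4]>3:q=P[l==j]; print("white",st[j],q.mean(0))
    m=((H<6)|(H>174))&(S>150)&(V>50)&(P[...,2]>100)&(P[...,2]<150)&box&(abs(P[...,1]+255)<25)
    q=P[m]; print("red",len(q),q.mean(0),cv2.minAreaRect(q[:,:2].astype(np.float32)))
```

```text
top band line [ 5.8665622e-02 -9.9827766e-01  5.5745740e+02 -2.4753069e+02] y range [-319.28826529 -184.71612405]
crest 246 [ 557.81519547 -252.90132166  218.43727007] [ 544.52747088 -286.46627345  209.01053874] [ 573.99166889 -222.41912534  226.44621485] ((559.31396484375, -254.6062469482422), (28.530134201049805, 64.2527084350586), 2.005577802658081)
cup 160 [ 550.69358834 -179.92918071  152.53103334] [ 525.87840052 -192.77402054  142.57265314] [ 582.21808695 -170.74266315  167.97417438]
cup 93 [ 554.92823328 -325.26954492  154.46242939] [ 533.42295978 -333.87291778  142.32302882] [ 588.33504615 -303.72342018  202.03661251]
white [402 181   5   3  10] [ 663.5698693  -263.25500138   95.86431612]
red 77 [ 545.71456724 -252.79847787  129.86602034] ((552.1092529296875, -256.4661865234375), (14.661412239074707, 48.443302154541016), 66.37763214111328)
side band line [ 1.2910654e-01 -9.9163073e-01  5.6277240e+02 -2.2812862e+02] y range [-307.13073594 -184.09229161]
crest 90 [ 563.62834524 -247.27061937  216.93939264] [ 548.2360925  -276.87738069  209.11395625] [ 577.46538939 -216.66056304  223.81701878] ((563.4458618164062, -247.3564910888672), (28.488311767578125, 59.80040740966797), 5.817250728607178)
cup 117 [ 561.03898469 -178.59695202  149.64003281] [ 532.93638191 -197.30465248  142.21547323] [ 587.13089156 -165.34685022  159.51070303]
cup 37 [ 581.10543734 -316.83856214  150.29098841] [ 561.75318356 -334.0117161   142.5643942 ] [ 594.27983022 -298.79978888  156.44310775]
white [243 201   4   4  13] [ 663.84327549 -260.00901566   91.66547034]
red 48 [ 566.34081199 -257.03777863  122.19610067] ((553.375, -259.1416320800781), (28.678951263427734, 47.59510803222656), 81.2087173461914)
```

Candidates for the ear defenders: the orange pair at top (405,215), and purple look-alikes at (400,313) and (487,330). By the description it's the orange one astride the hatch. The crop confirms this: orange cups at (190,295) and (465,270) in the crop, with the latch bar and blue pad just in front of the band. The rail runs (227,175)–(227,270), along world x at y≈212.

>>> step_arm:
  series: [34,23,10,0.1125,0,34,23,10,0.1125,0,34,23,10,0.1125,0,34,23,10,0.1125,0,34,23,10,0.1125,0,34,23,10,0.1125,0,34,23,0,0.1125,0,34,23,0,0.1125,0,34,23,0,0.1125,0,34,23,0,0.1125,0,34,23,0,0.1125,0,34,23,0,0.1125,0,0,0,0,0,0,0,0,0,0,0]
  squeeze: 25

```text
clock: 1.85
eef_pos: [561.0, -252.4, 290.1]
eef_rot: [-3.141, -0.0, 1.632]
wrist_force: [-0.7, 0.5, 0.4]
finger_gap: 94.0
finger_force: 0.0
```

>>> step_arm:
  series: [0,0,-20,0,0,0,0,-20,0,0,0,0,-12,0,0,0,0,-10,0,0,0,0,0,0,0.3,0,0,0,0,0.5,0,0,0,0,0.6,0,0,0,0,0.7,0,0,0,0,0.8,0,0,0,0,1,0,0,0,0,1,0,0,0,0,1]

```text
clock: 3.35
eef_pos: [561.5, -252.2, 228.4]
eef_rot: [-3.142, -0.0, 1.633]
wrist_force: [0.0, 0.6, -0.1]
finger_gap: 27.9
finger_force: 25.0
```

Run:
```python
from h import *
p,d,i=cam("side"); cv2.imwrite("pics/s1.png",cv2.resize(p[100:260,200:400],(800,640))[:600]); s=manip.read_state(); print(s["finger_gap"],s["finger_force"],s["wrist_force"])
```

```text
27.585322196122984 24.97211068868637 [-1.02592834 -0.16910583 -0.18320484]
```

View pics/s1.png

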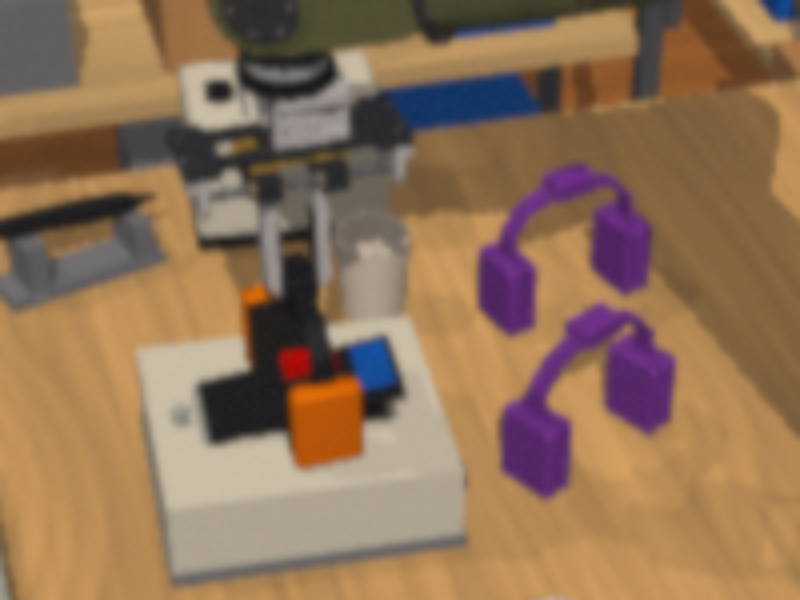

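The fingers hold the black crest (about (300,280) in the crop; gap 28 mm matches). The ears stand upright and the hatch is clear below them.

>>> step_arm:
  series: [0,0,10,0,1,0,0,20,0,1,0,0,30,0,1,0,0,30,0,1,0,0,30,0,1,0,20,0,0,1,2,40,0,-0.01,1,2,40,0,-0.01,1,2,40,0,-0.01,1,2,40,0,-0.01,1,2,40,0,-0.01,1,2,40,0,-0.01,1,2,40,0,-0.01,1,2,40,0,-0.01,1,2,40,0,-0.01,1,1,40,0,-0.01,1,0,30,0,0,1,0,14,0,0,1,0,0,0,0,1,0,0,0,0,1]

```text
clock: 5.9
eef_pos: [580.5, 211.0, 348.3]
eef_rot: [-3.141, 0.0, 1.532]
wrist_force: [0.3, -0.2, -1.4]
finger_gap: 27.6
finger_force: 25.0
```

Run:
```python
from h import *
for n in("top","side"):
    p,d,i=cam(n); np.savez(f"{n}1.npz",p=p,d=d)
    if n=="side": cv2.imwrite("pics/s2.png",cv2.resize(p[170:370,200:420],(660,600)))
from m import *
o=run(1,1)
for n in o:
    p,d,i,H,S,V,P=o[n]
    box=(P[...,0]>440)&(P[...,0]<700)&(P[...,1]>90)&(P[...,1]<340)
    m=(H>=5)&(H<=14)&(S>180)&(V>60)&box&(P[...,2]>190)&(P[...,2]<300)
    for s in(P[...,1]>212,P[...,1]<212):
        q=P[m&s]; 
        if len(q)>5: print(n,"cup",len(q),q.mean(0),np.percentile(q,2,axis=0),np.percentile(q,98,axis=0))
    m=(abs(P[...,2]-152)<10)&box&(S<90); q=P[m]; print(n,"rail",len(q),cv2.fitLine(q[:,:2].astype(np.float32),cv2.DIST_HUBER,0,.01,.01).ravel(),np.percentile(q,[2,98],axis=0))
```

```text
top cup 271 [567.13649368 134.08853506 262.94143449] [545.67565201 125.60921169 215.56892828] [600.10787704 145.8521285  278.24485027]
top rail 14 [9.5443684e-01 2.9841304e-01 6.8216583e+02 2.0434781e+02] [[670.17278602 201.57579794 151.92968185]
 [690.13866786 207.50287099 158.06704142]]
side cup 547 [587.18450986 287.75451753 245.11461589] [559.03013033 271.33375263 207.01163759] [613.32418225 293.63386463 275.00823096]
side cup 47 [603.60463315 144.26103732 253.83256959] [592.08112033 130.45375048 214.38194653] [607.39027975 157.11770478 274.55171886]
side rail 319 [ 9.9948716e-01 -3.2022212e-02  5.8476746e+02  2.1426062e+02] [[454.92013305 204.54239191 145.01881886]
 [696.47978072 223.53437907 158.18041257]]
```

View pics/s2.png

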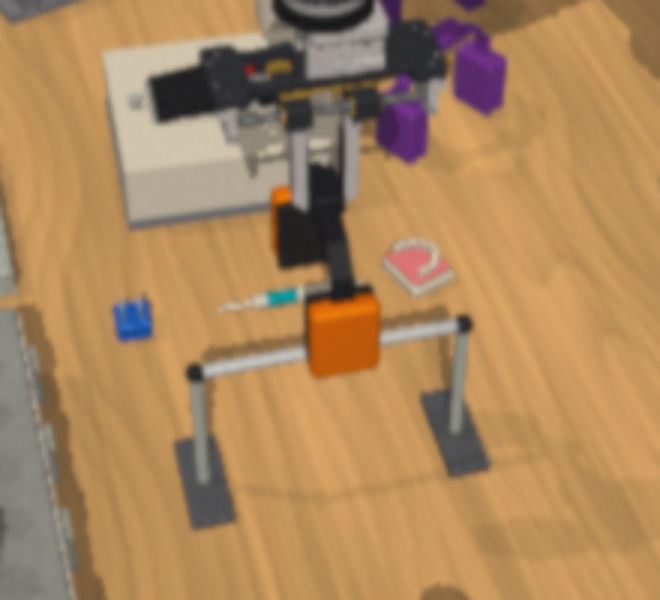

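The ears hang upright from the fingers above the rail, cups on both sides. The bar is at about (330,345) in the crop and its ends at (195,372) and (463,322). Lowering now.

>>> step_arm:
  series: [-2,2,-10,0,1,0,0,-20,0,1,0,0,-20,0,1,0,0,-20,0,1,0,0,-20,0,1,0,0,-20,0,1,0,0,-20,0,1,0,0,-12,0,1,0,0,-8,0,1,0,0,-5,0,1,0,0,-3,0,1,0,0,-2,0,1,0,0,0,0,1,0,0,0,0,1]

```text
clock: 7.75
eef_pos: [578.5, 213.9, 188.7]
eef_rot: [3.141, -0.0, 1.533]
wrist_force: [0.3, 0.1, -1.8]
finger_gap: 28.1
finger_force: 25.0
```

>>> step_arm:
  series: [0,0,-1,0,1,0,0,-1,0,1,0,0,-1,0,1,0,0,-0.7,0,1,0,0,0,0,1,0,0,0,0,1]

```text
clock: 8.5
eef_pos: [578.5, 213.9, 184.8]
eef_rot: [3.142, -0.0, 1.533]
wrist_force: [0.7, 1.4, -1.9]
finger_gap: 27.7
finger_force: 25.0
```

>>> step_arm:
  series: [0,0,-0.5,0,1,0,0,-0.5,0,1,0,0,0,0,1,0,0,0,0,1]

```text
clock: 9.0
eef_pos: [578.5, 213.9, 184.2]
eef_rot: [3.141, -0.0, 1.533]
wrist_force: [-2.1, -0.2, 3.7]
finger_gap: 27.6
finger_force: 25.0
```

Wrist force rose from -1.9 to +3.7 N, so the crest is on the bar. Releasing gently.

>>> step_arm:
  series: [0,0,0,0,0.65,0,0,0,0,0.6,0,0,0,0,0.5,0,0,0,0,0.5,0,0,0,0,0.4,0,0,10,0,0.4,0,0,20,0,0.4,0,0,40,0,0.4,0,0,40,0,0.4,0,-40,20,0,0.4,0,-50,0,0,0.4,0,-50,0,0,0.4,0,-50,0,0,0.4,0,0,0,0,0.4]

```text
clock: 10.75
eef_pos: [578.4, 21.1, 314.6]
eef_rot: [3.141, 0.0, 1.529]
wrist_force: [0.4, 0.6, 0.2]
finger_gap: 56.4
finger_force: 0.0
```

Run:
```python
from h import *
for n in("top","side"):
    p,d,i=cam(n); np.savez(f"{n}2.npz",p=p,d=d)
    if n=="side": a=cv2.resize(p[240:370,240:400],(480,390))
    else: b=cv2.resize(p[140:300,170:290],(292,390))
cv2.imwrite("pics/s3.png",np.hstack([a,b]))
from m import *
o=run(2,2)
for n in o:
    p,d,i,H,S,V,P=o[n]
    box=(P[...,0]>440)&(P[...,0]<680)&(P[...,1]>-380)&(P[...,1]<-130)
    for k,m in {"red":((H<6)|(H>174))&(S>150)&(V>50)&(P[...,2]>100),"blue":(H>100)&(H<125)&(S>130)&(P[...,2]>85)}.items():
        q=P[m&box]
        if len(q)>8: print(n,k,len(q),q.mean(0),np.median(q,0),cv2.minAreaRect(q[:,:2].astype(np.float32)))
    m=(V<60)&box&(P[...,2]>85)&(P[...,2]<130);q=P[m]; print(n,"hatch",cv2.minAreaRect(q[:,:2].astype(np.float32)),np.polyfit(q[:,0],q[:,2],1))
    m=(abs(P[...,2]-80)<4)&(S<80)&(V>90)&(P[...,0]>420)&(P[...,0]<720)&(P[...,1]>-400)&(P[...,1]<-110);print(n,"top",cv2.minAreaRect(P[m][:,:2].astype(np.float32)))
```

```text
top red 85 [ 549.47283006 -254.01416677  131.08366867] [ 549.36953237 -253.70859909  132.46895158] ((551.5066528320312, -254.83009338378906), (11.59349536895752, 48.154869079589844), 69.77852630615234)
top blue 237 [ 500.17204255 -250.64800128  116.09056816] [ 500.16784131 -249.97050511  116.14124597] ((500.0712890625, -250.98403930664062), (59.397281646728516, 30.175737380981445), 85.94320678710938)
top hatch ((559.7318725585938, -255.052978515625), (75.5802993774414, 163.30230712890625), 86.45538330078125) [-1.52951855e-01  1.89006647e+02]
top top ((565.75439453125, -255.41766357421875), (221.33741760253906, 241.8688201904297), 86.524169921875)
side red 49 [ 550.96799576 -251.75902823  121.22988932] [ 543.77362331 -251.27089607  121.99187678] ((553.9270629882812, -260.1299743652344), (42.712703704833984, 46.797584533691406), 76.68413543701172)
side blue 125 [ 503.59111053 -249.09875604  113.17731937] [ 503.33331052 -248.58871684  113.28267434] ((502.5429382324219, -247.76918029785156), (76.1514663696289, 34.537166595458984), 84.28144836425781)
side hatch ((566.85009765625, -252.89695739746094), (81.09424591064453, 150.75779724121094), 88.23316955566406) [-1.41647977e-01  1.79993920e+02]
side top ((569.134765625, -253.47689819335938), (229.60787963867188, 240.8193817138672), 86.36106872558594)
```

View pics/s3.png

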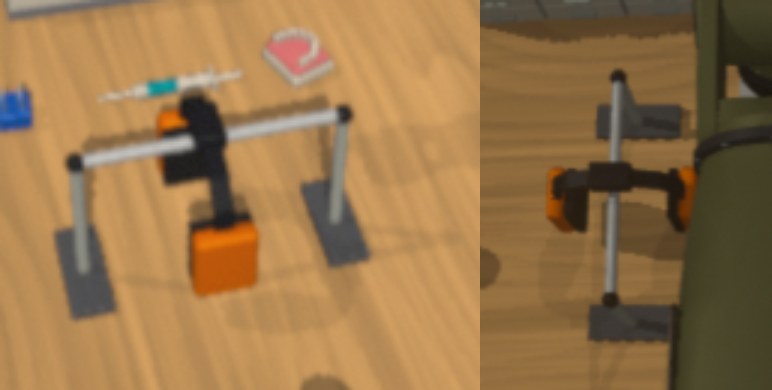

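The ears hang on the bar by the crest, one cup each side: side-crop cups at (175,135) and (225,255), bar at (210,135). Next is the latch. Its grip lies at (552,-254.5) with its long axis at -20°, so latch ≈ 0.29 rad, and it needs about 1.28 rad more clockwise.

>>> step_arm:
  series: [-2.7,-28,0,0.126,0.4,-2.7,-28,0,0.126,0.4,-2.7,-28,0,0.126,0.4,-2.7,-28,0,0.126,0.4,-2.7,-28,0,0.126,0.4,-2.7,-27,-10,0.126,0.4,-2.7,-27,-20,0.126,0.4,-2.7,-27,-20,0.126,0.4,-2.7,-27,-20,0.126,0.4,-2.1,-27.6,-20,0.126,0.4,0,0,-20,0,0.4,0,0,-20,0,0.4,0,0,-15,0,0.4,0,0,-12,0,0.4,0,0,-10,0,0.4,0,0,-7.6,0,0.4,0,0,0,0,0.4,0,0,0,0,0.4]
  squeeze: 18

```text
clock: 13.1
eef_pos: [552.2, -251.9, 139.6]
eef_rot: [-3.142, 0.001, 2.793]
wrist_force: [-0.1, -0.4, -0.2]
finger_gap: 56.3
finger_force: 0.0
```

>>> step_arm:
  series: [0,-2,0,0,0.5,0,0,0,0,0.7,0,0,0,0,0.8,0,0,0,0,0.9,0,0,0,0,1,0,0,0,0,1,0,0,0,0,1]

```text
clock: 13.98
eef_pos: [551.6, -255.1, 139.2]
eef_rot: [-3.139, 0.0, 2.792]
wrist_force: [-2.9, -8.0, -0.6]
finger_gap: 12.1
finger_force: 17.9
```

Run:
```python
from h import *
p,d,i=cam("side"); cv2.imwrite("pics/s4.png",cv2.resize(p[130:250,220:340],(600,600),interpolation=2)); s=manip.read_state(); print(s["wrist_force"],s["moment"])
```

```text
[-3.34795757 -9.30415797 -0.20249339] [-1.76759899e+00  5.33991610e-01 -1.74954085e-03]
```

View pics/s4.png

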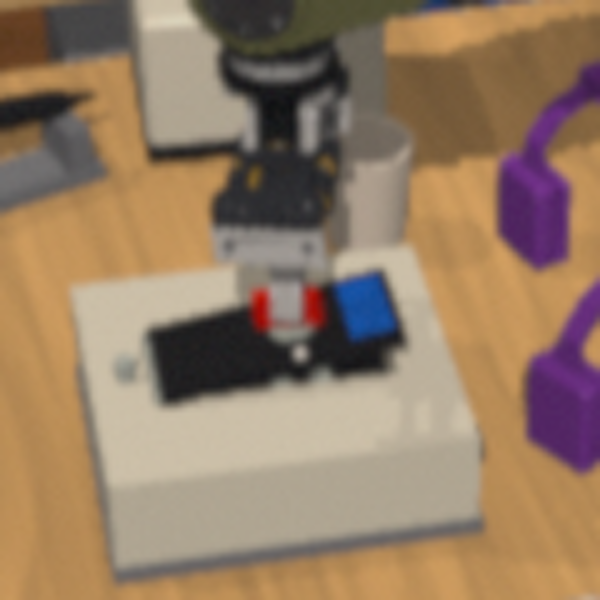

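The red bar at (288,305) in the crop is held between the pads, gap 12.1 mm. I'll relieve the sideways load, then turn clockwise.

>>> step_arm:
  series: [-0.4,-1.2,0,0,1,0,0,0,-0.06,1,0,0,0,-0.12,1,0,0,0,-0.12,1,0,0,0,-0.12,1,0,0,0,-0.12,1,0,0,0,-0.12,1]

```text
clock: 14.9
eef_pos: [552.0, -254.7, 139.2]
eef_rot: [3.141, 0.0, 2.129]
wrist_force: [3.6, 0.7, -0.9]
finger_gap: 13.3
finger_force: 18.3
```

>>> step_arm:
  series: [0,0,0,-0.12,1,0,0,0,-0.12,1,0,0,0,-0.12,1,0,0,0,-0.12,1,0,0,0,-0.12,1,0,0,0,-0.022,1,0,0,0,0,1,0,0,0,0,1]

```text
clock: 15.9
eef_pos: [552.7, -254.4, 139.1]
eef_rot: [3.139, -0.0, 1.511]
wrist_force: [8.8, 1.3, -2.8]
finger_gap: 13.9
finger_force: 17.8
```

>>> step_arm:
  series: [1,0,0,0,0.8,0,0,0,0,0.75,0,0,0,0,0.7,0,0,0,0,0.7,0,0,15,0,0.7,0,0,25,0,0.7,0,0,40,0,0.7,0,0,40,0,0.7,0,50,10,0,0.7,0,60,0,0,0.7,0,60,0,0,0.7,0,60,0,0,0.7,0,0,0,0,0.7]

```text
clock: 17.52
eef_pos: [552.6, -21.6, 270.6]
eef_rot: [3.14, -0.0, 1.515]
wrist_force: [-0.1, -0.0, -0.3]
finger_gap: 28.2
finger_force: 0.0
```

Run:
```python
from h import *
p,d,i=cam("top"); np.savez("top3.npz",p=p,d=d); np.savez("side3.npz",p=p,d=d)
cv2.imwrite("pics/t3.png",cv2.resize(p[160:280,340:460],(590,590),interpolation=2))
from m import *
p,d,i,H,S,V,P=run(3,2)["top"]
box=(P[...,0]>440)&(P[...,0]<680)&(P[...,1]>-380)&(P[...,1]<-130)
for k,m in {"red":((H<6)|(H>174))&(S>150)&(V>50)&(P[...,2]>100),"redtop":((H<6)|(H>174))&(S>150)&(V>50)&(P[...,2]>126),"blue":(H>100)&(H<125)&(S>130)&(P[...,2]>85)}.items():
    q=P[m&box]; print(k,len(q),q.mean(0),cv2.minAreaRect(q[:,:2].astype(np.float32)),cv2.fitLine(q[:,:2].astype(np.float32),cv2.DIST_HUBER,0,.01,.01).ravel()[:2])
```

```text
red 136 [ 550.21562143 -254.1027724   128.39109177] ((551.3551025390625, -254.74542236328125), (43.423397064208984, 15.941170692443848), 87.44090270996094) [0.08943936 0.99599224]
redtop 97 [ 551.72883927 -254.59800391  132.26803196] ((551.2949829101562, -255.14450073242188), (42.687950134277344, 15.774884223937988), 86.68293762207031) [0.00836167 0.999965  ]
blue 227 [ 499.50315712 -251.33186866  116.40721804] ((499.442138671875, -251.21780395507812), (58.1653938293457, 28.674602508544922), 84.83834075927734) [0.00762642 0.9999709 ]
```

View pics/t3.png

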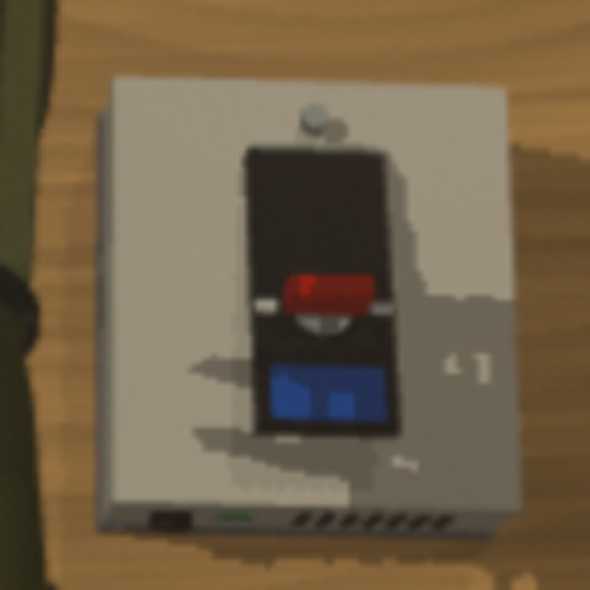

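The grip is now parallel to the hinge and in line with both white marks: crop bar (330,295), marks (265,305) and (383,308), measured 87° against the hinge's 86.5°. The blue pad is at (330,393) → world (500,-251,116). Next I press with closed fingers.

>>> step_arm:
  series: [-7,-30,0,0,1,-7,-30,0,0,1,-7,-30,0,0,1,-7,-30,0,0,1,-7,-30,-10,0,1,-7,-30,-10,0,1,-7,-30,-20,0,1,-3,-20,-20,0,1,0,0,-20,0,1,0,0,-20,0,1,0,0,-15,0,1,0,0,-7,0,1,0,0,-3,0,1,0,0,-3,0,1,0,0,-3,0,1,0,0,0,0,1]

```text
clock: 19.58
eef_pos: [500.7, -255.1, 138.4]
eef_rot: [3.141, 0.0, 1.511]
wrist_force: [-0.5, -0.2, 3.1]
finger_gap: 0.5
finger_force: 1.3
```

>>> step_arm:
  series: [0,0,-2,0,1,0,0,-2,0,1,0,0,-2,0,1,0,0,-2,0,1,0,0,-2,0,1,0,0,-2,0,1,0,0,-2,0,1,0,0,-1.5,0,1,0,0,-1.5,0,1,0,0,0,0,1]

```text
clock: 20.82
eef_pos: [500.6, -255.0, 121.1]
eef_rot: [-3.142, -0.0, 1.511]
wrist_force: [-3.0, 0.7, 5.0]
finger_gap: 0.5
finger_force: 2.3
```

Pad at ~96 mm with 5 N, well past the strike level (~105 mm), so the foot is in the slot. Pressing home.

>>> step_arm:
  series: [0,0,-1,0,1,0,0,-1,0,1,0,0,-1,0,1,0,0,-0.5,0,1,0,0,0,0,1,0,0,0,0,1]

```text
clock: 21.58
eef_pos: [500.6, -255.0, 118.0]
eef_rot: [-3.142, 0.0, 1.511]
wrist_force: [-5.3, 2.0, 10.9]
finger_gap: 0.2
finger_force: 4.9
```

>>> step_arm:
  series: [0,0,-0.5,0,1,0,0,-0.5,0,1,0,0,0,0,1,0,0,0,0,1]

```text
clock: 22.08
eef_pos: [500.7, -255.0, 117.8]
eef_rot: [3.141, 0.0, 1.511]
wrist_force: [-9.3, 2.1, 17.5]
finger_gap: 0.4
finger_force: 8.6
```

Run:
```python
from h import *
p,d,i=cam("side"); q,_,_=cam("top")
cv2.imwrite("pics/fin.png",np.hstack([cv2.resize(p[130:370,220:380],(400,600)),cv2.resize(q[140:300,190:290],(375,600))]))
s=manip.read_state(); print(s["clock"],s["eef_pos"],s["wrist_force"])
```

```text
22.175 [ 500.64936519 -255.01371447  117.72691779] [-8.53756303  2.67596753 16.72019577]
```

View pics/fin.png

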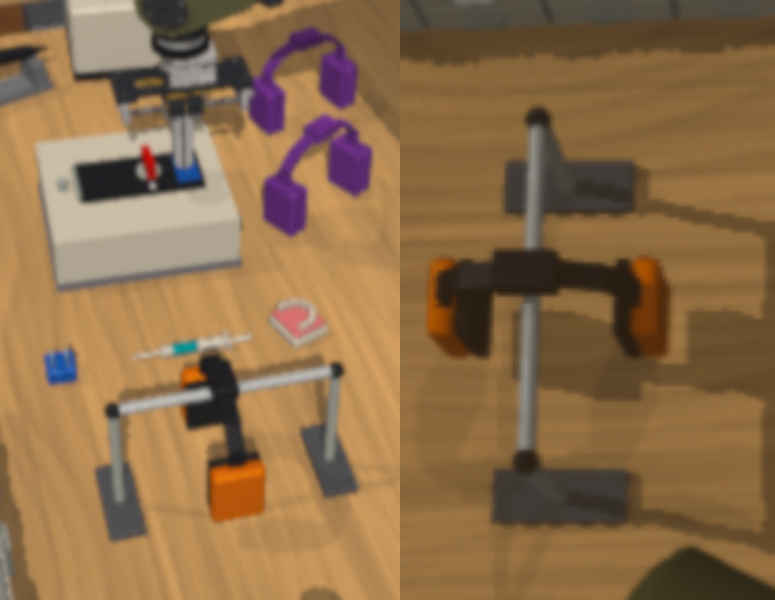

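The hatch is flat and home: tip at 92.7 mm, 17 N, rigid contact, with the pressed pad at (187,172) and the latch across at (150,165). The ears still hang on the rail at (220,385), and the loose items look undisturbed.

```bash
python3 -c "from cell import manip; print(manip.sign_off())"
```

```text
the job is handed in; nothing more can be done
None
```

I hung the ear defenders over the rail, turned the latch to its white marks, and signed off at about 22 s still pressing the hatch fully home (about 17 N); the other items looked undisturbed in the camera views I checked.

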